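# Load the bench press's shuttle carriage

## Task

Load the green bench press. Pull its red spring plunger up, turn it a quarter turn into its rest notch so that it stays out by itself, let go of it, and draw the carriage fully out to its stop; then stack all the wooden blanks that are there squarely on the black pad, lying flat along it, one on another with one blue separator sheet between each two (no sheet under the lowest blank). Finally slide the carriage with the stack fully home under the platen and turn the plunger back so that it drops fully in and locks the carriage; do not shift the roll of tape, the green tin or the orange case. If the stack is upset on the way, put it right.

Things in the scene. Friction and masses are not known exactly. Their poses are not given: they have to be found in the camera images.
- press: green press, fixed; origin on the bench. Own +y: the way the carriage slides out (robot's left), +x: away from the robot. In mm: bed x -75..135, y -170..240, 12 high, rails to 21; column x 85..130, y -135..-45; platen 90 x 90 at x 0, y -90, underside 166 up, clear guard panels below it at x -50 and 50 (y -150..-35, 44..164 up); handwheel to 280 up. Plunger axis at x -115, y 30, in a brass collar 60 high
- carriage (a joint): travel of the carriage along the press's own +y, m: 0 = home under the platen (end stop), 0.18 = fully out (end stop). Friction about 1.5 N. Starts at 0, locked by the plunger (1 to 2 mm of play). If the plunger is let in while the carriage is out, its pin blocks the way home
- pad (a point): centre of the top of the black rubber pad (70 x 130 mm, long way along own y) on the carriage, 29 mm above the bench; the lowest blank stands on it. Axes as the press's. Carriage plate, 3 mm lower: x -59..59, y -75..145 mm from here, with an ear in front at y 100..140 that takes the pin. Clear of the platen when out
- carriage_knob (a point): middle of the upright round black knob on the carriage, 26 mm across, 40 mm high (48 to 88 mm above the bench), on a 12 mm stem, 125 mm from the pad's centre along own +y; to pull or push the carriage. Moves with it
- pin (a joint): how far the spring plunger is drawn up, m: 0 = fully in, 0.020 = resting in its notch, at most 0.030. The spring pushes down with 4 N when in and about 7 N when drawn. It can turn only when drawn up 0.024 or more (draw it to 0.027 to turn)
- pin_turn (a joint): turn of the plunger's handle, rad: 0 = as when in, 1.571 = over the rest notch (end stop), counter-clockwise seen from above. Up to about 0.1 of play when in. At 1.571 it settles down into the notch (3 mm deep, pin at 0.020) and stays; lift it to 0.027 to turn it back
- pin_handle (a point): centre of the red T-handle of the plunger: 14 mm thick (own x), 46 mm wide (own y), 26 mm high (own z), 85 mm above the bench when in; turns and rises with the plunger, own z up; when in, own y runs along the carriage's travel. Pinch it across its thickness from above
- blank_0: bare wooden block 60 mm wide (own x), 120 mm long (own y), 34 mm high (own z), about 0.11 kg, lying flat (either face may be up); origin at the centre of its underside. Only two or three of the three blanks are there in a run
- blank_1: bare wooden block 60 mm wide (own x), 120 mm long (own y), 34 mm high (own z), about 0.11 kg, lying flat (either face may be up); origin at the centre of its underside. Only two or three of the three blanks are there in a run
- blank_2: bare wooden block 60 mm wide (own x), 120 mm long (own y), 34 mm high (own z), about 0.11 kg, lying flat (either face may be up); origin at the centre of its underside. Only two or three of the three blanks are there in a run
- sheet_0: rigid flat blue plastic separator sheet 66 mm wide (own x), 130 mm long (own y), 6 mm thick, 0.05 kg, lying flat on the bench; origin at the centre of its underside. Wider than a blank, so it can be pinched by its long edges and laid on one. Both sheets are always there; with two blanks one is spare
- sheet_1: rigid flat blue plastic separator sheet 66 mm wide (own x), 130 mm long (own y), 6 mm thick, 0.05 kg, lying flat on the bench; origin at the centre of its underside. Wider than a blank, so it can be pinched by its long edges and laid on one. Both sheets are always there; with two blanks one is spare
- tape: roll of yellow tape lying flat, 102 mm across, 24 mm high, at the right behind the orange case; bystander
- green_tin: open tin with a green band, 75 mm across, 94 mm high, in the front at the right; bystander
- blade_case: orange case 72 x 215 x 35 mm lying at the right; bystander

How it is judged (in metres and radians):
On the way, in this order (a step that is already met when the one before it is completed fails the run):
1. the plunger is drawn up and rests in its notch, untouched, with the carriage still home (value of joint pin between 0.017 and 0.0225 m and value of joint pin_turn above 1.35 rad and contact force between the fingers and press below 0.3 N and value of joint carriage below 0.004 m), for 0.3 s.
2. the carriage is drawn fully out, the plunger still resting in its notch (value of joint pin between 0.017 and 0.0225 m and value of joint pin_turn above 1.35 rad and value of joint carriage above 0.17 m), for 0.2 s.
3. all blanks stand in one stack on the pad, a separator sheet between each two, let go, with the carriage out (value of joint carriage above 0.17 m and horizontal distance between each of blank_0, blank_1, blank_2 and pad below 0.015 m and angle between the y axis of each of blank_0, blank_1, blank_2 and the y axis of pad, either way round below 0.15 rad and ((angle between blank_0's own z axis and vertical below 0.06 rad and (z of blank_0 in the frame of pad between -0.003 and 0.003 m or z of blank_0 in the frame of pad between 0.037 and 0.043 m or z of blank_0 in the frame of pad between 0.077 and 0.083 m)) or (angle between blank_0's own z axis and vertical above 3.08 rad and (z of blank_0 in the frame of pad between 0.031 and 0.037 m or z of blank_0 in the frame of pad between 0.071 and 0.077 m or z of blank_0 in the frame of pad between 0.111 and 0.117 m))) and contact force between the fingers and blank_0 below 0.3 N and ((angle between blank_1's own z axis and vertical below 0.06 rad and (z of blank_1 in the frame of pad between -0.003 and 0.003 m or z of blank_1 in the frame of pad between 0.037 and 0.043 m or z of blank_1 in the frame of pad between 0.077 and 0.083 m)) or (angle between blank_1's own z axis and vertical above 3.08 rad and (z of blank_1 in the frame of pad between 0.031 and 0.037 m or z of blank_1 in the frame of pad between 0.071 and 0.077 m or z of blank_1 in the frame of pad between 0.111 and 0.117 m))) and contact force between the fingers and blank_1 below 0.3 N and ((angle between blank_2's own z axis and vertical below 0.06 rad and (z of blank_2 in the frame of pad between -0.003 and 0.003 m or z of blank_2 in the frame of pad between 0.037 and 0.043 m or z of blank_2 in the frame of pad between 0.077 and 0.083 m)) or (angle between blank_2's own z axis and vertical above 3.08 rad and (z of blank_2 in the frame of pad between 0.031 and 0.037 m or z of blank_2 in the frame of pad between 0.071 and 0.077 m or z of blank_2 in the frame of pad between 0.111 and 0.117 m))) and contact force between the fingers and blank_2 below 0.3 N), for 0.4 s.
4. the carriage is home with the stack on it, the plunger still resting in its notch (value of joint carriage below 0.004 m and horizontal distance between each of blank_0, blank_1, blank_2 and pad below 0.015 m and angle between the y axis of each of blank_0, blank_1, blank_2 and the y axis of pad, either way round below 0.15 rad and ((angle between blank_0's own z axis and vertical below 0.06 rad and (z of blank_0 in the frame of pad between -0.003 and 0.003 m or z of blank_0 in the frame of pad between 0.037 and 0.043 m or z of blank_0 in the frame of pad between 0.077 and 0.083 m)) or (angle between blank_0's own z axis and vertical above 3.08 rad and (z of blank_0 in the frame of pad between 0.031 and 0.037 m or z of blank_0 in the frame of pad between 0.071 and 0.077 m or z of blank_0 in the frame of pad between 0.111 and 0.117 m))) and contact force between the fingers and blank_0 below 0.3 N and ((angle between blank_1's own z axis and vertical below 0.06 rad and (z of blank_1 in the frame of pad between -0.003 and 0.003 m or z of blank_1 in the frame of pad between 0.037 and 0.043 m or z of blank_1 in the frame of pad between 0.077 and 0.083 m)) or (angle between blank_1's own z axis and vertical above 3.08 rad and (z of blank_1 in the frame of pad between 0.031 and 0.037 m or z of blank_1 in the frame of pad between 0.071 and 0.077 m or z of blank_1 in the frame of pad between 0.111 and 0.117 m))) and contact force between the fingers and blank_1 below 0.3 N and ((angle between blank_2's own z axis and vertical below 0.06 rad and (z of blank_2 in the frame of pad between -0.003 and 0.003 m or z of blank_2 in the frame of pad between 0.037 and 0.043 m or z of blank_2 in the frame of pad between 0.077 and 0.083 m)) or (angle between blank_2's own z axis and vertical above 3.08 rad and (z of blank_2 in the frame of pad between 0.031 and 0.037 m or z of blank_2 in the frame of pad between 0.071 and 0.077 m or z of blank_2 in the frame of pad between 0.111 and 0.117 m))) and contact force between the fingers and blank_2 below 0.3 N and value of joint pin between 0.017 and 0.0225 m and value of joint pin_turn above 1.35 rad), for 0.2 s.
At the end, for the whole second after the job is handed in: Carriage home within 4 mm, plunger in within 3 mm; every blank flat, within 15 mm and 0.15 rad of the pad's centre and long way, undersides 0, 40 and 80 mm above the pad within 3 mm (one sheet between each two), released and at rest (value of joint carriage below 0.004 m and value of joint pin below 0.003 m and value of joint pin_turn below 0.25 rad and horizontal distance between each of blank_0, blank_1, blank_2 and pad below 0.015 m and angle between the y axis of each of blank_0, blank_1, blank_2 and the y axis of pad, either way round below 0.15 rad and ((angle between blank_0's own z axis and vertical below 0.06 rad and (z of blank_0 in the frame of pad between -0.003 and 0.003 m or z of blank_0 in the frame of pad between 0.037 and 0.043 m or z of blank_0 in the frame of pad between 0.077 and 0.083 m)) or (angle between blank_0's own z axis and vertical above 3.08 rad and (z of blank_0 in the frame of pad between 0.031 and 0.037 m or z of blank_0 in the frame of pad between 0.071 and 0.077 m or z of blank_0 in the frame of pad between 0.111 and 0.117 m))) and contact force between the fingers and blank_0 below 0.3 N and ((angle between blank_1's own z axis and vertical below 0.06 rad and (z of blank_1 in the frame of pad between -0.003 and 0.003 m or z of blank_1 in the frame of pad between 0.037 and 0.043 m or z of blank_1 in the frame of pad between 0.077 and 0.083 m)) or (angle between blank_1's own z axis and vertical above 3.08 rad and (z of blank_1 in the frame of pad between 0.031 and 0.037 m or z of blank_1 in the frame of pad between 0.071 and 0.077 m or z of blank_1 in the frame of pad between 0.111 and 0.117 m))) and contact force between the fingers and blank_1 below 0.3 N and ((angle between blank_2's own z axis and vertical below 0.06 rad and (z of blank_2 in the frame of pad between -0.003 and 0.003 m or z of blank_2 in the frame of pad between 0.037 and 0.043 m or z of blank_2 in the frame of pad between 0.077 and 0.083 m)) or (angle between blank_2's own z axis and vertical above 3.08 rad and (z of blank_2 in the frame of pad between 0.031 and 0.037 m or z of blank_2 in the frame of pad between 0.071 and 0.077 m or z of blank_2 in the frame of pad between 0.111 and 0.117 m))) and contact force between the fingers and blank_2 below 0.3 N and linear speed of each of blank_0, blank_1, blank_2 below 0.02 m/s); the robot touches nothing.
It fails at once if a bystander (roll of tape, green tin, orange case) is shifted by more than 30 mm (distance of any of tape, green_tin, blade_case from where it was at the start of the episode above 0.03 m).
Of blank_0, blank_1, blank_2 only 2 to 3 are there at a start; the rules pass over those that are not, and their reading is None.
At some moment in a run one of blank_0, blank_1, blank_2 may be knocked a few centimetres aside while the robot is not near it.
Once in a run the grip may slacken for a moment while it holds something.
It also fails if it takes over 210 s, if anything falls off the work surface, if the arm or the gripper's body presses on something with over 40 N, if the wrist force passes 120 N, or if a joint passes its speed limit or range.

## Robot

A 7-joint arm with a two-finger parallel gripper is mounted at the origin on a cart in front of the work surface, level with it; the furniture and walls round the work are solid. World frame = base frame: x ahead of the robot, y to its left, z up, the work surface at z = 0. Lengths are in m, angles in degrees, forces in N, time in s.
With the tool pointing down it reaches from about 0.4 to 0.875 m from the base axis. Payload 6.5 kg.
Tool frame: the origin (TCP) lies at the very end of the fingers, on their centre line; the grasp point (between the pads) lies 19 mm behind it; z points along the fingers, y is the line along which they close (so a half turn about z gives the same grasp; the last joint's range is limited). The gripper opens to 88 mm and grips with 3 to 60 N. Pads are 18 mm wide; open, the fingers measure 123 mm over their backs; the gripper's body (75 mm by 187 mm) begins 45 mm behind the grasp point.
Start: joints at [61.983, 30.733, -0.252, 88.115, 0.149, 61.152, -4.079], TCP at [0.267, -0.593, 0.239] pointing down, gripper open.
Joint ranges: [-154.64, 154.64], [-21.42, 123.67], [-72.66, 72.17], [13.99, 137.28], [-74.86, 254.86], [10.95, 109.41], [-158.01, 158.01]. Speed limits (degrees/s): [136.94, 136.94, 180, 180, 180, 180, 180].

## Interface

Orientations are given as [roll, pitch, yaw] about the fixed x, y, z axes, in that order (R = Rz(yaw) Ry(pitch) Rx(roll)).
In Python, from station import arm gives the robot as it stands.
- The arm moves only by the tool drive_tool, never from a script. Its argument "moves" is one flat list of numbers, 7 for each row, row after row: the shift along the tool's x, y, z in cm, then the turn, a rotation vector about the tool's x, y, z in degrees, then the opening, from 0 (shut) to 1 (fully open). A call has 1 to 20 rows; each row is the pose to reach, as a shift and turn from the pose commanded when the call began, along the tool's axes at that moment; what a row does not reach only later rows make up. A row lasts 1/8 s, in which the tool goes at most 62.5 mm and 10.7 degrees, less where a joint would pass 70% of its speed; a pose out of reach is approached as far as the arm can. A call with a gripper value outside its range is refused whole. The fingers move at their own pace and stop on an object; "squeeze" is the grip in N (left out, the last holds). Time passes only in rows, so rows that repeat a pose let the fingers close. It gives the time, the measured TCP pose, the force, the opening and the grip force at its end, in the units of the state.
- arm.sense(): the state, without advancing time (a new reading comes with each control period).
- arm.snapshot(name): name is "side" or "top"; returns a dict with "frame" (400x640x3 uint8, red, green, blue), "range_z" (400x640 float32, m along the optical axis (not along the pixel's ray), 0 where there is no reading), "mtx" (3x3 intrinsics, pixels), "pose" (4x4, takes a point from camera to world coordinates). Camera axes: x right, y down, z forward; pixel columns grow to the right and rows downward; lengths in m; the calibration is good to about 2 mm. A picture is of the moment at which its call begins.
- arm.close_job(): hands the job in; it is judged then, once.
Trained networks look in a picture, given as the dict that the camera call returned (one of the last four; its "shot" number tells which), for a name from the list of things; names that differ only in an ending like _2 or _b are one class to them, and where a whole thing is asked for, a point or a joint stands for the part that bears it (a point fixed in the world has none). Each returns a list of dicts, best first, with "p" (0 to 1); they miss things now and then, are a little off and sometimes report something else, mostly with a low value. They report only what shows in the picture. A call takes as long as a camera call.
- arm.recognise(picture, label): "at" ([row, column] in pixels, amid what is visible of it).
- arm.place_of(picture, label): "at" ([row, column] in pixels: a listed point, or the origin of a listed thing).
The state is a dict: "t": time; "joints": joint angles; "joint_velocities": joint speeds; "joint_efforts": joint torques, N m; "tool_pos": TCP position; "ee_rot": TCP orientation; "wrist_force": force on the tool from outside, world axes, zero at the start; "ft_torque": the same for the moment, N m; "grip_width": opening from 0.0 (shut) to 1.0 (fully open); "finger_force": force on a finger pad.
Only numpy, scipy, OpenCV 4.12 (cv2) and the standard library are available. Lean on these libraries where they do the work, as an engineer would, in place of code of your own. Each camera call takes 0.05 s, during which the arm holds its last target. There are 200 camera calls.

## Working session

There is one attempt and no reset: what is moved stays moved. The work goes in short steps, Python scripts to look and compute and a tool call to move; the robot and the scene stay as the last step left them, time stands still between calls to the robot, and variables do not carry over. Pictures are saved under pics/ and viewed, at most 14 in all, crops included, and the job is handed in when it is done.

Besides the shell and the picture viewer there is one more tool, called after "Request:" by a JSON object that holds its "fn" and its "kwargs". drive_tool: Moves the arm, as the interface text tells. Its arguments: {"type":"object","properties":{"moves":{"type":"array"},"squeeze":{"type":"number"}},"required":["moves"]}

```bash
ls; mkdir -p pics; cat > h.py <<'E'
import numpy as np, cv2
from station import arm
from scipy.spatial.transform import Rotation as R
np.set_printoptions(precision=4,suppress=True)
def px2w(s,rc,z=None):
    """world point for pixel: from range, or intersect with plane z"""
    r,c=rc; K=s["mtx"];T=s["pose"]
    d=np.array([(c-K[0,2])/K[0,0],(r-K[1,2])/K[1,1],1.0]);dw=T[:3,:3]@d;o=T[:3,3]
    if z is not None: return o+dw*(z-o[2])/dw[2]
    return o+dw*s["range_z"][int(round(r)),int(round(c))]
def cloud(s):
    h,w=s["range_z"].shape;K=s["mtx"];T=s["pose"]
    v,u=np.mgrid[:h,:w];z=s["range_z"]
    P=np.stack([(u-K[0,2])/K[0,0]*z,(v-K[1,2])/K[1,1]*z,z],-1)
    return P@T[:3,:3].T+T[:3,3]
def save(s,n): cv2.imwrite(f"pics/{n}.png",s["frame"][:,:,::-1])
def st():
    s=arm.sense();print("t",s["t"],"tcp",np.array(s["tool_pos"]),"rot",np.array(s["ee_rot"]),"F",np.array(s["wrist_force"]),"w",s["grip_width"],"ff",s["finger_force"]);return s
E
python3 - <<'E'
from h import *
st()
for n in("top","side"):
    s=arm.snapshot(n);save(s,n+"0");print(n,s["pose"],s["mtx"])
    for l in["press","carriage_knob","pad","pin_handle","blank_0","sheet_0","tape","green_tin","blade_case"]:
        for d in arm.place_of(s,l)[:4]:
            if d["p"]>.2: print(l,round(d["p"],2),np.round(d["at"]),px2w(s,d["at"]),px2w(s,d["at"],0.0)[:2])
E
```

```text
pics
t 0.0 tcp [ 0.2665 -0.5922  0.2379] rot [-179.905     0.0074   24.2284] F [ 0.0103 -0.6972 -0.4072] w 1.002336089982042 ff 0.0
top [[-0.017  -0.9972  0.0725  0.3993]
 [-0.9995  0.015  -0.028  -0.0334]
 [ 0.0268 -0.0729 -0.997   1.3915]
 [ 0.      0.      0.      1.    ]] [[394.9646   0.     323.6557]
 [  0.     394.9646 194.0621]
 [  0.       0.       1.    ]]
press 0.8 [180. 364.] [ 0.5435 -0.2144  0.0294] [ 0.5466 -0.2183]
carriage_knob 0.6 [177. 358.] [ 0.5486 -0.1866  0.0907] [ 0.559  -0.1973]
pin_handle 0.43 [210. 355.] [ 0.4381 -0.1722  0.0959] [ 0.441  -0.1825]
blank_0 0.95 [165. 217.] [0.6046 0.2929 0.0327] [0.6096 0.3007]
blank_0 0.85 [215. 181.] [0.4333 0.4169 0.0325] [0.4341 0.4277]
sheet_0 0.93 [209. 254.] [0.4502 0.1717 0.0106] [0.4506 0.1732]
sheet_0 0.86 [209. 216.] [0.4521 0.3034 0.006 ] [0.4523 0.3049]
tape 0.56 [156. 439.] [ 0.6297 -0.4893  0.0022] [ 0.63 -0.49]
tape 0.42 [195. 457.] [ 0.4875 -0.5341  0.0381] [ 0.49   -0.5482]
green_tin 0.77 [233. 419.] [ 0.3583 -0.4064  0.0028] [ 0.3583 -0.4072]
blade_case 0.7 [194. 458.] [ 0.4894 -0.5386  0.034 ] [ 0.4917 -0.
[... 207 characters left out ...]
693]
 [  0.       0.       1.    ]]
press 0.84 [234. 346.] [ 0.2609 -0.6231  0.4007] [ 0.5416 -0.2248]
pad 0.91 [240. 356.] [ 0.5344 -0.296   0.0296] [ 0.5556 -0.2678]
pin_handle 0.6 [220. 311.] [ 0.4264 -0.1873  0.0826] [ 0.4794 -0.095 ]
blank_0 0.78 [158. 243.] [0.4347 0.4075 0.0242] [0.4496 0.4469]
blank_0 0.76 [159. 291.] [0.6072 0.2909 0.0223] [0.6245 0.3246]
sheet_0 0.84 [173. 255.] [0.4389 0.3018 0.002 ] [0.4402 0.3049]
sheet_0 0.55 [188. 267.] [0.4308 0.1676 0.0049] [0.4337 0.1742]
sheet_0 0.49 [161. 290.] [0.601  0.2947 0.0123] [0.6105 0.3132]
green_tin 0.6 [287. 327.] [ 0.3345 -0.4341  0.036 ] [ 0.3534 -0.4044]
blade_case 0.55 [301. 389.] [ 0.4581 -0.5678  0.0321] [ 0.4787 -0.5456]
```

```bash
python3 - <<'E'
import cv2
a=cv2.imread("pics/top0.png")[90:300,120:520];cv2.imwrite("pics/a.png",cv2.resize(a,(800,420),interpolation=cv2.INTER_CUBIC))
E
```

```text
(no output)
```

View pics/a.png

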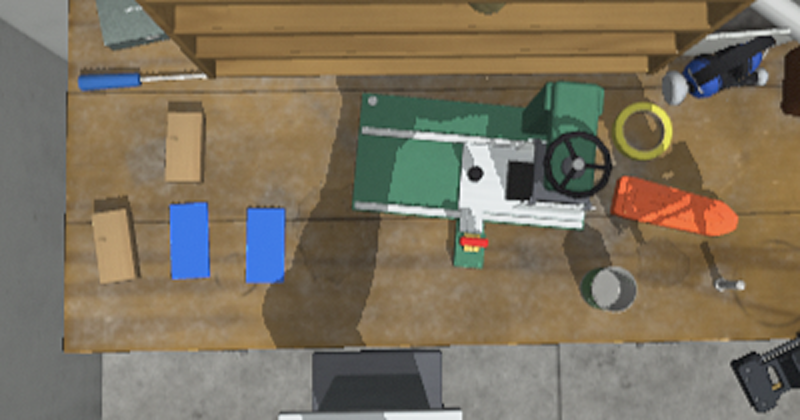

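View pics/side0.png

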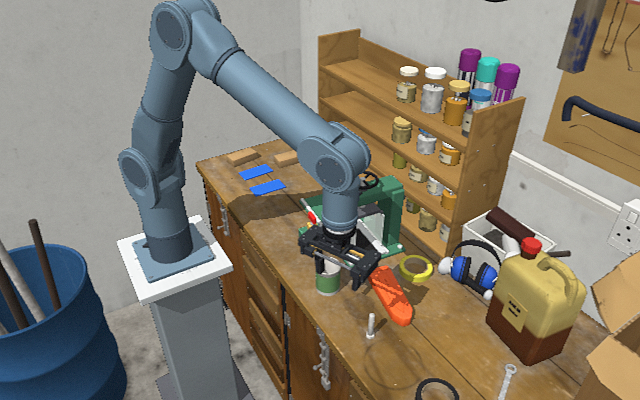

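Two blanks (crop 185,145 and 115,245), two sheets, press turned by a few degrees, red handle at crop (474,242) and knob at (476,173). Now measuring these with the depth cloud.

```bash
cat >> h.py <<'E'
def rect(P,m,name=""):
    m=cv2.morphologyEx(m.astype(np.uint8),cv2.MORPH_OPEN,np.ones((2,2)))
    n,lab,stt,_=cv2.connectedComponentsWithStats(m)
    out=[]
    for i in range(1,n):
        if stt[i,4]<25: continue
        q=P[lab==i]; (cx,cy),(w,h),a=cv2.minAreaRect((q[:,:2]*1000).astype(np.float32))
        if w<h: a+=90;w,h=h,w
        a=(a+90)%180-90   # direction of long side
        out.append((cx,cy,w,h,a,np.median(q[:,2])*1000));print(name,"c %.0f %.0f size %.0f x %.0f longdir %.1f z %.0f n %d"%(*out[-1],len(q)))
    return out
def masks(s):
    P=cloud(s);f=s["frame"].astype(int);r,g,b=f[...,0],f[...,1],f[...,2];z=P[...,2]
    hsv=cv2.cvtColor(s["frame"],cv2.COLOR_RGB2HSV);H,S,V=hsv[...,0],hsv[...,1],hsv[...,2]
    return P,dict(sheet=(H>100)&(H<125)&(S>120)&(P[...,1]>-.1)&(P[...,0]<.75),wood=(H>8)&(H<25)&(z>.022)&(z<.25)&(P[...,0]<.72)&(P[...,0]>.25)&(P[...,1]>-.45),
      red=((H<6)|(H>174))&(S>150)&(P[...,1]>-.4)&(z>.05)&(P[...,0]<.6), white=(S<40)&(V>150)&(z>.01)&(z<.045)&(P[...,0]>.3)&(P[...,0]<.75)&(abs(P[...,1]+.2)<.25),
      bed=(H>60)&(H<90)&(S>80)&(z<.03)&(z>.005)&(P[...,0]>.3)&(P[...,0]<.8)&(P[...,1]>-.4), knob=(V<70)&(z>.075)&(z<.1)&(P[...,0]>.45)&(P[...,0]<.7)&(P[...,1]>-.25)&(P[...,1]<.1))
E
python3 - <<'E'
from h import *
s=arm.snapshot("top");P,M=masks(s)
for k in M: rect(P,M[k],k)
s=arm.snapshot("side");P,M=masks(s)
for k in("red","knob"): rect(P,M[k],"side "+k)
E
```

```text
sheet c 590 214 size 620 x 71 longdir 58.9 z 24 n 202
sheet c 455 155 size 371 x 130 longdir -87.1 z 6 n 710
sheet c 436 87 size 242 x 126 longdir 88.9 z 6 n 699
sheet c -92 91 size 935 x 391 longdir -36.9 z -423 n 2794
wood c 541 148 size 442 x 130 longdir 68.2 z 33 n 625
wood c 448 216 size 494 x 122 longdir -87.2 z 34 n 652
red c 434 -186 size 56 x 10 longdir 88.9 z 98 n 47
white c 540 -192 size 361 x 222 longdir -80.0 z 25 n 1361
white c 474 -64 size 140 x 81 longdir -52.1 z 20 n 119
bed c 611 -98 size 360 x 260 longdir -52.8 z 12 n 1273
bed c 508 -70 size 225 x 182 longdir -5.8 z 12 n 1694
knob c 483 -112 size 228 x 21 longdir -48.5 z 86 n 35
side red c 449 -156 size 96 x 23 longdir 59.3 z 90 n 63
```

```bash
sed -i 's/    return P,dict/    ok=s["range_z"]>.1\n    P[~ok]=[9,9,9];z=P[...,2]\n    return P,dict/; s/(P\[...,0\]<.75),wood/(P[...,0]<.75)\&(z<.2)\&(P[...,0]>.25),wood/' h.py
python3 - <<'E'
from h import *
s=arm.snapshot("top");P,M=masks(s)
for k in M: rect(P,M[k],k)
B=P[M["bed"]];r=cv2.convexHull((B[:,:2]*1000).astype(np.float32));ap=cv2.approxPolyDP(r,8,True);print(ap[:,0])
Hd=P[M["red"]];print(Hd[:,:2].min(0),Hd[:,:2].max(0),np.median(Hd,0))
# fine lines: left end edge of bed (pixels), rails
f=s["frame"]
for d in arm.recognise(s,"carriage_knob")[:2]: print(d["at"],d["p"],px2w(s,d["at"],.088))
for d in arm.recognise(s,"pin_handle")[:2]: print(d["at"],d["p"],px2w(s,d["at"],.098))
# black knob top
cc=f[165:195,345:372].max(2);m=np.argwhere(cc<60)+[165,345];m=m[np.hypot(*(m-[177,358]).T)<7];print(len(m),px2w(s,m.mean(0),.088))
# pad right boundary, front white edge of carriage
for col in range(352,412,6):
    w=np.where(M["white"][:,col])[0]
    if len(w): print(col,w.min(),w.max(),px2w(s,(w.max(),col),.02))
E
```

```text
sheet c 727 442 size 102 x 21 longdir -85.8 z 24 n 198
sheet c 4724 4607 size 12261 x 131 longdir 45.2 z 6 n 709
sheet c 4719 4541 size 12362 x 132 longdir 45.6 z 6 n 698
wood c 4805 4614 size 12138 x 128 longdir 45.7 z 33 n 623
wood c 4717 4672 size 12177 x 124 longdir 44.7 z 33 n 656
red c 4702 4406 size 12582 x 42 longdir 47.1 z 98 n 47
white c 4743 4298 size 12684 x 183 longdir 47.0 z 25 n 1365
white c 4718 4452 size 12492 x 70 longdir 47.0 z 20 n 117
bed c 4740 4410 size 12522 x 208 longdir 48.1 z 12 n 1258
bed c 4709 4455 size 12500 x 194 longdir 47.5 z 12 n 1699
knob c 4766 4406 size 12494 x 25 longdir 47.4 z 87 n 36
[[ 702.6329    4.5715]
 [ 501.1681   24.6166]
 [ 424.6984 -151.0681]
 [ 460.256  -361.3919]
 [ 624.5789 -317.1262]
 [ 675.2333 -279.1833]]
[ 0.4291 -0.1984] [ 0.443  -0.1552] [ 0.439  -0.1782  0.0974]
[181.2, 369.6] 0.59 [ 0.5347 -0.2236  0.088 ]
[207.7, 355.8] 0.51 [ 0.4469 -0.1745  0.098 ]
[163.7, 213.2] 0.38 [0.5986 0.2909 0.098 ]
36 [ 0.551  -0.1825  0.088 ]
352 158 204 [ 0.4628 -0.17    0.02  ]
358 159 205 [ 0.459  -0.1909  0.02  ]
364 159 199 [ 0.4796 -0.2123  0.02  ]
370 159 200 [ 0.4758 -0.2333  0.02  ]
376 161 200 [ 0.4755 -0.2543  0.02  ]
382 167 201 [ 0.4717 -0.2752  0.02  ]
388 196 202 [ 0.4678 -0.2962  0.02  ]
394 191 202 [ 0.4675 -0.3172  0.02  ]
400 197 203 [ 0.4637 -0.3382  0.02  ]
406 192 203 [ 0.4633 -0.3593  0.02  ]
```

```bash
sed -i 's/q=P\[lab==i\]; /q=P[lab==i];q=q[q[:,0]<5]; /' h.py; cat >> h.py <<'E'
YAW=-5.9; O=np.array([.5475,-.2206])
def W(x,y): # press mm -> world m
    c,s_=np.cos(np.radians(YAW)),np.sin(np.radians(YAW));return O+np.array([c*x-s_*y,s_*x+c*y])/1000
def to(x,y,z,yaw,ref=None):
    s=arm.sense();p=np.array(s["tool_pos"]);Rm=R.from_euler("xyz",s["ee_rot"],degrees=True)
    if ref is not None: p,Rm=np.array(ref[:3]),R.from_euler("xyz",[180,0,ref[3]],degrees=True)
    d=Rm.inv().apply(np.array([x,y,z])-p)*100; Rt=R.from_euler("xyz",[180,0,yaw],degrees=True)
    print("to",np.round([x,y,z,yaw],3),"->",np.round(d,2),np.round((Rm.inv()*Rt).as_rotvec(degrees=True),1))
E
python3 - <<'E'
from h import *
to(*W(-115,30),.2,84.1)
s=arm.snapshot("top");P,M=masks(s)
for k in("sheet","wood"): rect(P,M[k],k)
E
```

```text
to [ 0.436 -0.179  0.2   84.1  ] -> [ 32.44 -30.78   3.87] [  0.    0.  -59.9]
sheet c 728 442 size 103 x 23 longdir -87.0 z 24 n 203
sheet c 447 307 size 131 x 65 longdir 1.9 z 6 n 711
sheet c 438 175 size 126 x 67 longdir -1.1 z 6 n 699
wood c 609 316 size 119 x 65 longdir -1.9 z 33 n 620
wood c 437 432 size 120 x 66 longdir 5.5 z 33 n 649
```

Request:
{"fn": "drive_tool", "kwargs": {"moves": [32.4,-30.8,0,0,0,-60,1,32.4,-30.8,0,0,0,-60,1,32.4,-30.8,0,0,0,-60,1,32.4,-30.8,0,0,0,-60,1,32.4,-30.8,0,0,0,-60,1,32.4,-30.8,0,0,0,-60,1,32.4,-30.8,0,0,0,-60,1,32.4,-30.8,0,0,0,-60,1,32.4,-30.8,3.8,0,0,-60,1,32.4,-30.8,3.8,0,0,-60,1,32.4,-30.8,3.8,0,0,-60,1], "squeeze": 30}}

```text
t: 2.68
tool_pos: [0.4359, -0.1798, 0.2015]
ee_rot: [180.0, 0.0, 84.1]
wrist_force: [-0.7, 0.5, -0.3]
grip_width: 1.002
finger_force: 0.0
```

```bash
python3 - <<'E'
from h import *
st()
s=arm.snapshot("side");save(s,"s1");P,M=masks(s);rect(P,M["red"],"red")
to(*W(-115,30),.069,84.1)
a=s["frame"][170:300,230:430,::-1];cv2.imwrite("pics/s1c.png",cv2.resize(a,(800,520),interpolation=cv2.INTER_CUBIC))
E
```

```text
t 2.675 tcp [ 0.4359 -0.1798  0.2015] rot [179.9766   0.0173  84.15  ] F [-0.66    0.5389 -0.3235] w 1.0016889074860647 ff 0.0
red c 450 -154 size 103 x 23 longdir 59.3 z 90 n 63
to [ 0.436 -0.179  0.069 84.1  ] -> [ 0.09 -0.03 13.28] [0.1 0.  0.1]
```

View pics/s1c.png

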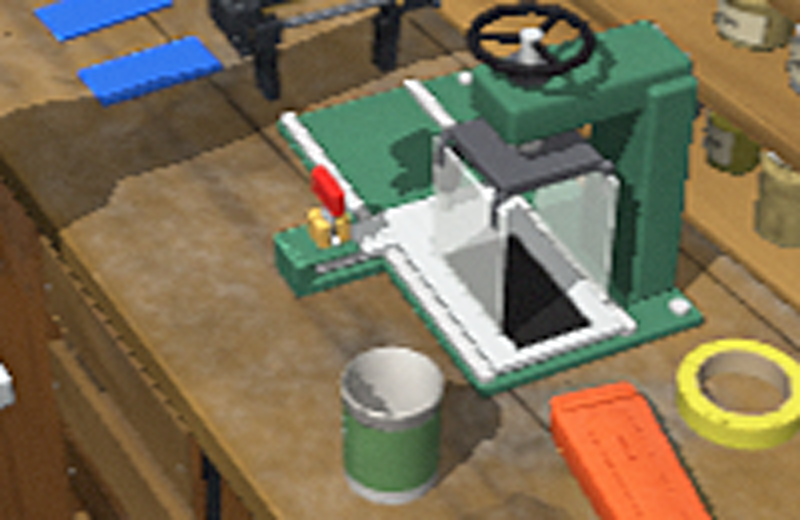

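The side view shows the fingers straddling the red handle at crop (328,190). Descend and pinch.

Request:
{"fn": "drive_tool", "kwargs": {"moves": [0,0,6,0,0,0,1,0,0,10,0,0,0,0.6,0,0,13.2,0,0,0,0.5,0,0,13.2,0,0,0,0.1,0,0,13.2,0,0,0,0,0,0,13.2,0,0,0,0,0,0,13.2,0,0,0,0,0,0,13.2,0,0,0,0,0,0,13.2,0,0,0,0], "squeeze": 30}}

```text
t: 3.85
tool_pos: [0.4379, -0.1792, 0.0693]
ee_rot: [179.7, 0.0, 84.2]
wrist_force: [3.6, -0.5, -4.0]
grip_width: 0.156
finger_force: 30.0
```

Request:
{"fn": "drive_tool", "kwargs": {"moves": [0,0.2,-1,0,0,0,0,0,0.2,-2,0,0,0,0,0,0.2,-2.6,0,0,0,0,0,0.2,-2.75,0,0,0,0,0,0.2,-2.75,0,0,0,0]}}

```text
t: 4.47
tool_pos: [0.4379, -0.1792, 0.0962]
ee_rot: [180.0, 0.0, 84.2]
wrist_force: [3.9, -1.4, -8.4]
grip_width: 0.153
finger_force: 30.0
```

Request:
{"fn": "drive_tool", "kwargs": {"moves": [0,0,0,0,0,-10,0,0,0,0,0,0,-20,0,0,0,0,0,0,-30,0,0,0,0,0,0,-40,0,0,0,0,0,0,-50,0,0,0,0,0,0,-60,0,0,0,0,0,0,-70,0,0,0,0,0,0,-80,0,0,0,0,0,0,-90,0,0,0,0,0,0,-92,0,0,0,0,0,0,-92,0]}}

```text
t: 5.85
tool_pos: [0.4413, -0.1769, 0.0969]
ee_rot: [179.8, 0.4, 176.3]
wrist_force: [9.5, 6.2, -7.1]
grip_width: 0.156
finger_force: 30.0
```

Request:
{"fn": "drive_tool", "kwargs": {"moves": [0,0,0.4,0,0,0,0,0,0,0.75,0,0,0,0,0,0,0.75,0,0,0,0.3,0,0,0.75,0,0,0,0.5,0,0,0.75,0,0,0,0.7,0,0,-3,0,0,0,0.8,0,0,-8,0,0,0,0.8,0,0,-11,0,0,0,0.8,0,0,-11,0,0,0,0.8]}}

```text
t: 6.98
tool_pos: [0.4386, -0.1799, 0.208]
ee_rot: [-179.9, 0.2, 176.2]
wrist_force: [-0.8, -0.2, -0.5]
grip_width: 0.8
finger_force: 0.0
```

```bash
python3 - <<'E'
from h import *
st()
s=arm.snapshot("side");P,M=masks(s);rect(P,M["red"],"red")
to(*W(0,35),.2,84.1);to(*W(0,35),.2,174.1)
a=s["frame"][170:300,230:430,::-1];cv2.imwrite("pics/s2c.png",cv2.resize(a,(800,520),interpolation=cv2.INTER_CUBIC))
E
```

```text
t 6.975 tcp [ 0.4386 -0.1799  0.208 ] rot [-179.8679    0.1735  176.1725] F [-0.769  -0.1695 -0.5357] w 0.8004061324235248 ff 0.0
red c 468 -122 size 163 x 40 longdir 58.9 z 101 n 91
to [ 0.551 -0.186  0.2   84.1  ] -> [-11.36   0.15   0.66] [-0.   0.1 92.1]
to [  0.551  -0.186   0.2   174.1  ] -> [-11.36   0.15   0.66] [-0.1  0.   2.1]
```

View pics/s2c.png

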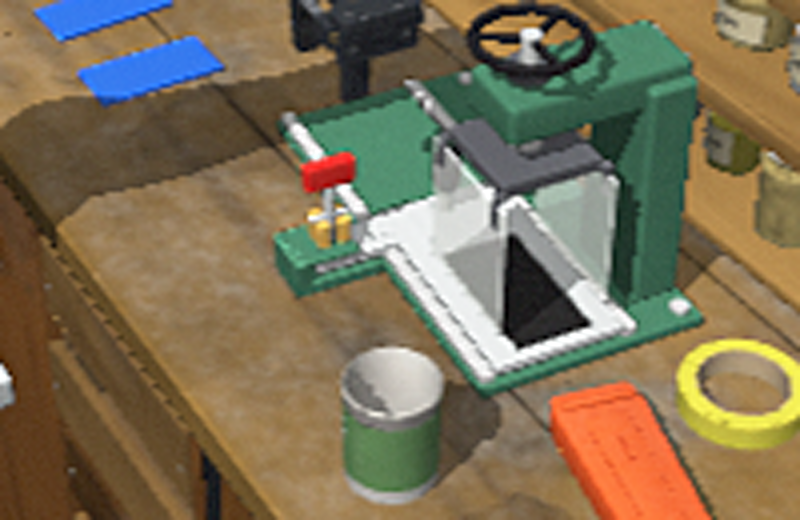

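Handle now stands turned and raised at crop (328,172), untouched. Next the knob.

Request:
{"fn": "drive_tool", "kwargs": {"moves": [-2,0,0,0,0,10,1,-4,0,0,0,0,20,1,-6,0,0,0,0,30,1,-8,0,0,0,0,40,1,-10,0,0,0,0,50,1,-11.4,0.1,0,0,0,60,1,-11.4,0.1,0,0,0,70,1,-11.4,0.1,0,0,0,80,1,-11.4,0.1,0,0,0,92,1,-11.4,0.1,5,0,0,92,1,-11.4,0.1,10,0,0,92,1,-11.4,0.1,14.8,0,0,92,1,-11.4,0.1,14.8,0,0,92,1,-11.4,0.1,14.8,0,0,92,0,-11.4,0.1,14.8,0,0,92,0,-11.4,0.1,14.8,0,0,92,0,-11.4,0.1,14.8,0,0,92,0,-11.4,0.1,14.8,0,0,92,0]}}

```text
t: 9.28
tool_pos: [0.5517, -0.1858, 0.0585]
ee_rot: [180.0, 0.0, 84.2]
wrist_force: [-0.3, 0.5, -0.4]
grip_width: 0.456
finger_force: 0.0
```

```bash
python3 - <<'E'
from h import *
s=st();p=s["tool_pos"];d=W(0,183)-W(0,0);to(p[0]+d[0],p[1]+d[1],p[2],84.1)
E
```

```text
t 9.275 tcp [ 0.5517 -0.1858  0.0585] rot [179.9792   0.0097  84.2161] F [-0.3131  0.5083 -0.4073] w 0.45568633858776997 ff 0.0
to [ 0.57  -0.004  0.059 84.1  ] -> [18.3   0.04 -0.  ] [0.  0.  0.1]
```

Request:
{"fn": "drive_tool", "kwargs": {"moves": [0,0,0,0,0,0,0,0,0,0,0,0,0,0,0,0,0,0,0,0,0,1,0,0,0,0,0,0,2.5,0,0,0,0,0,0,4,0,0,0,0,0,0,5.5,0,0,0,0,0,0,7,0,0,0,0,0,0,8.5,0,0,0,0,0,0,10,0,0,0,0,0,0,11.5,0,0,0,0,0,0,13,0,0,0,0,0,0,14.5,0,0,0,0,0,0,16,0,0,0,0,0,0,17.2,0,0,0,0,0,0,18,0,0,0,0,0,0,18.3,0,0,0,0,0,0,18.3,0,0,0,0,0,0,18.3,0,0,0,0,0,0], "squeeze": 30}}

```text
t: 11.65
tool_pos: [0.5718, -0.0067, 0.0585]
ee_rot: [179.8, 0.2, 84.1]
wrist_force: [3.9, -6.2, -1.9]
grip_width: 0.283
finger_force: 30.0
```

Request:
{"fn": "drive_tool", "kwargs": {"moves": [18.0,0,0,0,0,0,1,0,0,0,0,0,0,1,0,0,0,0,0,0,1,0,0,-5,0,0,0,1,0,0,-10,0,0,0,1,0,0,-14,0,0,0,1,0,0,-14,0,0,0,1]}}

```text
t: 12.52
tool_pos: [0.5721, -0.0037, 0.2014]
ee_rot: [179.7, -0.0, 84.2]
wrist_force: [0.1, 0.6, -0.7]
grip_width: 1.0
finger_force: 0.0
```

```bash
python3 - <<'E'
from h import *
s=arm.snapshot("top");save(s,"t3");P,M=masks(s)
for k in("sheet","wood","white"): 
    for r in rect(P,M[k],k):
        if k=="wood" and 100<r[2]<140: to(r[0]/1000,r[1]/1000,.2,r[4]+180)
s=arm.snapshot("side");save(s,"s3")
a=s["frame"][100:300,200:440,::-1];cv2.imwrite("pics/s3c.png",cv2.resize(a,(720,600),interpolation=cv2.INTER_CUBIC))
E
```

```text
sheet c 727 442 size 101 x 22 longdir -85.3 z 24 n 199
sheet c 447 307 size 131 x 65 longdir 1.9 z 6 n 697
sheet c 438 175 size 126 x 66 longdir -1.0 z 6 n 690
wood c 609 315 size 120 x 66 longdir -3.4 z 33 n 611
wood c 438 429 size 122 x 66 longdir 2.3 z 34 n 644
to [  0.609   0.315   0.2   176.621] -> [32.1   0.59 -0.08] [  0.1   0.1 -92.5]
to [  0.438   0.429   0.2   182.32 ] -> [ 41.74 -17.64  -0.12] [  0.1   0.1 -98.2]
white c 545 -232 size 310 x 145 longdir 84.0 z 24 n 869
```

View pics/s3c.png

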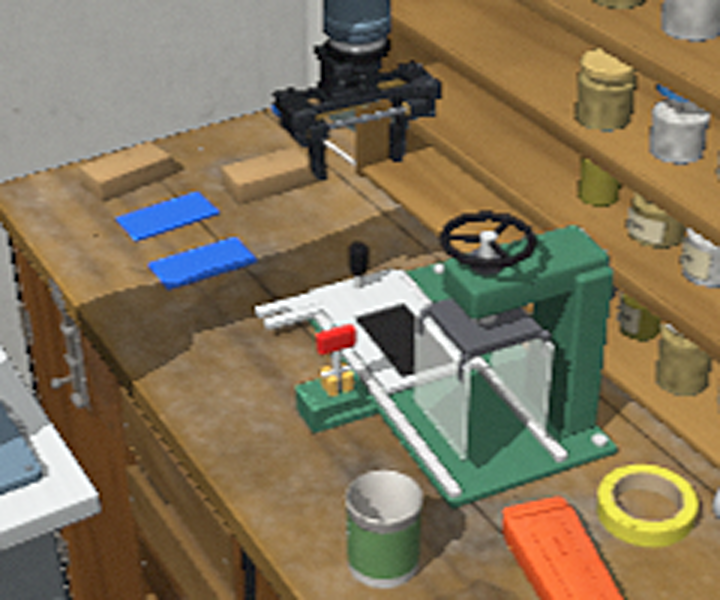

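Carriage is out (pad at crop 385,335, knob at 358,260) and the plunger is still up. Now the nearer blank.

Request:
{"fn": "drive_tool", "kwargs": {"moves": [5,0,0,0,0,-10,1,10,0,0,0,0,-20,1,16,0.3,0,0,0,-30,1,22,0.6,0,0,0,-40,1,27,0.6,0,0,0,-50,1,32.1,0.6,0,0,0,-60,1,32.1,0.6,0,0,0,-70,1,32.1,0.6,0,0,0,-80,1,32.1,0.6,0,0,0,-90,1,32.1,0.6,4,0,0,-93,1,32.1,0.6,9,0,0,-93,1,32.1,0.6,14,0,0,-93,1,32.1,0.6,18,0,0,-93,1,32.1,0.6,19.3,0,0,-93,1,32.1,0.6,19.3,0,0,-93,1,32.1,0.6,19.3,0,0,-93,0.5,32.1,0.6,19.3,0,0,-93,0.5,32.1,0.6,19.3,0,0,-93,0.5,32.1,0.6,19.3,0,0,-93,0.5], "squeeze": 35}}

```text
t: 15.0
tool_pos: [0.6086, 0.3154, 0.0058]
ee_rot: [180.0, 0.0, 177.2]
wrist_force: [-0.9, -0.9, 2.9]
grip_width: 0.678
finger_force: 34.9
```

```bash
python3 - <<'E'
from h import *
st()
to(*W(0,90),.2,84.1)
E
```

```text
t 15.0 tcp [0.6086 0.3154 0.0058] rot [179.9737   0.045  177.2201] F [-0.9115 -0.927   2.9142] w 0.677653821823898 ff 34.91980265825987
to [ 0.557 -0.131  0.2   84.1  ] -> [  3.   -44.84 -19.44] [ 0.1  0.  93.1]
```

Request:
{"fn": "drive_tool", "kwargs": {"moves": [0,0,-5,0,0,0,0.5,0,0,-10,0,0,0,0.5,0,0,-15,0,0,0,0.5,0,0,-19,0,0,0,0.5,0.3,-4,-19,0,0,10,0.5,0.7,-8,-19,0,0,20,0.5,1,-13,-19,0,0,30,0.5,1.3,-18,-19,0,0,40,0.5,1.6,-23,-19,0,0,50,0.5,2,-28,-19,0,0,60,0.5,2.3,-33,-19,0,0,70,0.5,2.6,-38,-19,0,0,80,0.5,3,-42,-19,0,0,88,0.5,3,-44,-19,0,0,93,0.5,3,-44.8,-19,0,0,93,0.5,3,-44.8,-19,0,0,93,0.5,3,-44.8,-19,0,0,93,0.5]}}

```text
t: 17.12
tool_pos: [0.5568, -0.1292, 0.1952]
ee_rot: [-180.0, -0.1, 84.4]
wrist_force: [-0.5, 0.6, -0.8]
grip_width: 0.678
finger_force: 34.9
```

```bash
python3 - <<'E'
from h import *
st()
s=arm.snapshot("side");save(s,"s4")
for d in arm.place_of(s,"pad")[:1]: print(d["p"],px2w(s,d["at"],.029),W(0,90))
for d in arm.place_of(s,"blank_0")[:3]: print(d["p"],d["at"],px2w(s,d["at"]))
a=s["frame"][100:300,200:440,::-1];cv2.imwrite("pics/s4c.png",cv2.resize(a,(720,600),interpolation=cv2.INTER_CUBIC))
to(*W(0,90),.036,84.1)
E
```

```text
t 17.125 tcp [ 0.5568 -0.1292  0.1952] rot [-179.9949   -0.0522   84.3896] F [-0.4922  0.5945 -0.8305] w 0.6781263796122977 ff 34.913616590201855
0.95 [ 0.5573 -0.1186  0.029 ] [ 0.5568 -0.1311]
0.86 [158.0, 241.5] [0.4258 0.4032 0.0281]
0.62 [175.6, 335.1] [ 0.523  -0.1786  0.2226]
to [ 0.557 -0.131  0.036 84.1  ] -> [-0.14  0.01 15.92] [-0.  -0.   0.2]
```

View pics/s4c.png

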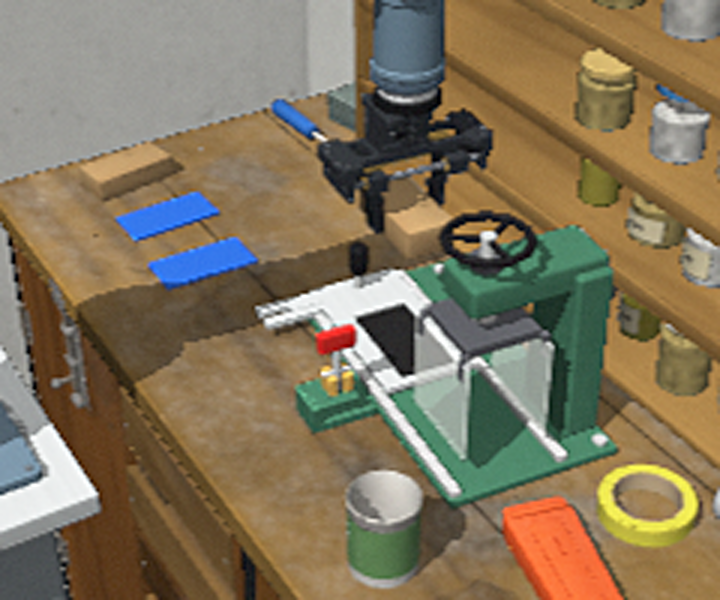

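Request:
{"fn": "drive_tool", "kwargs": {"moves": [0.1,0.2,5,0,0,0,0.5,0.1,0.2,10,0,0,0,0.5,0.1,0.2,13.5,0,0,0,0.5,0.1,0.2,15.3,0,0,0,0.5,0.1,0.2,15.9,0,0,0,0.5,0.1,0.2,16,0,0,0,0.5,0.1,0.2,16,0,0,0,0.5]}}

```text
t: 18.15
tool_pos: [0.5597, -0.1302, 0.0364]
ee_rot: [179.9, 0.0, 84.2]
wrist_force: [0.3, 0.3, -1.5]
grip_width: 0.678
finger_force: 34.9
```

Request:
{"fn": "drive_tool", "kwargs": {"moves": [0.1,0,0.15,0,0,0,0.5,0.1,0,0.15,0,0,0,0.5,0.1,0,0.15,0,0,0,0.8,0.1,0,0.15,0,0,0,0.9,0.1,0,0.15,0,0,0,0.9,0.1,0,-5,0,0,0,1,0.1,0,-10,0,0,0,1,0.1,0,-15,0,0,0,1,6,0,-15,0,0,0,1,12,0,-15,0,0,0,1,18,0,-15,0,0,0,1,24,0,-15,0,0,0,1,24,0,-15,0,0,0,1]}}

```text
t: 19.77
tool_pos: [0.582, 0.1159, 0.1855]
ee_rot: [-180.0, -0.2, 84.8]
wrist_force: [-0.0, -0.5, -0.5]
grip_width: 0.999
finger_force: 0.0
```

```bash
sed -i 's/^YAW=.*/YAW=-5.9; O=np.array([.549,-.218])/' h.py; cat >> h.py <<'E'
def loc(p):
    c,s_=np.cos(np.radians(-YAW)),np.sin(np.radians(-YAW));d=np.array(p[:2])/1000-O;return np.round([(c*d[0]-s_*d[1])*1000,(s_*d[0]+c*d[1])*1000],1)
E
python3 - <<'E'
from h import *
st()
s=arm.snapshot("top");save(s,"t5");P,M=masks(s)
for k in("sheet","wood"): 
    for r in rect(P,M[k],k):
        print("   local",loc(r),"angle to press y",round((r[4]-84.1+90)%180-90,1))
        if k=="sheet" : to(r[0]/1000,r[1]/1000,.2,r[4]+180)
f=s["frame"][110:260,130:450,::-1];cv2.imwrite("pics/t5c.png",cv2.resize(f,(800,375),interpolation=cv2.INTER_CUBIC))
E
```

```text
t 19.775 tcp [0.582  0.1159 0.1855] rot [-179.9919   -0.2295   84.7592] F [-0.0267 -0.5193 -0.484 ] w 0.9992441705271831 ff 0.0
sheet c 728 443 size 102 x 22 longdir -85.4 z 24 n 201
sheet c 447 308 size 131 x 65 longdir 2.1 z 6 n 705
sheet c 436 135 size 147 x 130 longdir 89.4 z 6 n 540
   local [109.6 676.3] angle to press y 10.5
to [ 0.728  0.443  0.2   94.644] -> [34.41 11.29 -1.45] [ -0.   -0.1 -10.1]
   local [-155.2  512.6] angle to press y -82.0
to [  0.447   0.308   0.2   182.097] -> [ 18.23 -15.32  -1.46] [  0.   -0.1 -97.6]
   local [-149.  339.] angle to press y 5.3
to [  0.436   0.135   0.2   269.438] -> [  0.87 -14.82  -1.48] [ -0.1   0.  175.1]
wood c 557 -140 size 126 x 68 longdir 85.3 z 63 n 685
wood c 437 434 size 119 x 69 longdir 7.3 z 34 n 652
   local [ 0.2 78.2] angle to press y 1.2
   local [-178.2  636.8] angle to press y -76.8
```

View pics/t5c.png

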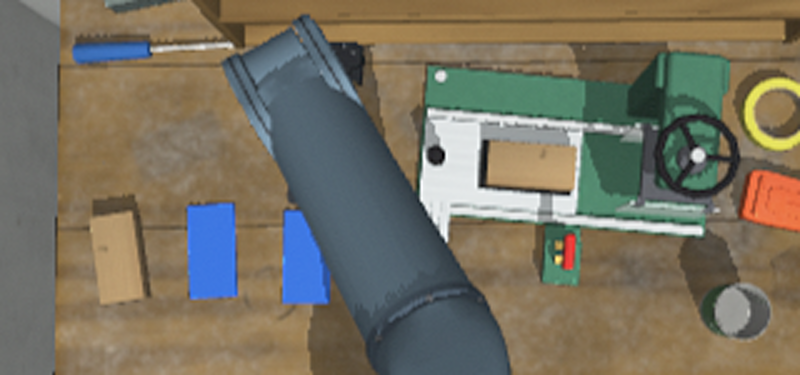

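```bash
python3 - <<'E'
from h import *
s=arm.snapshot("top");P=cloud(s);f=s["frame"]
v=f.max(2)
# knob
y0,x0=110+155/2.5,130+435/2.5
m=np.argwhere(v<60);m=m[np.hypot(m[:,0]-y0,m[:,1]-x0)<6];k=px2w(s,m.mean(0),.088);print("knob",len(m),k,loc(k*1000), px2w(s,m.mean(0)))
for row in (172,176,180):
    for c in list(range(294,330))+list(range(355,368)): 
        print(row,c,f[row,c],np.round(P[row,c]*1000),loc(P[row,c]*1000)) if (row==176 and (c in range(314,328) or c>355)) else 0
w=P[...,2]; m=(w>.058)&(w<.068)&(np.abs(P[...,0]-.557)<.06)&(np.abs(P[...,1]+.13)<.09)
q=np.array([loc(p*1000) for p in P[m]]);print(q.min(0),q.max(0),np.median(q,0),np.percentile(q,[2,98],axis=0))
E
```

```text
knob 35 [ 0.5695 -0.006   0.088 ] [ -1.4 213. ] [ 0.5696 -0.006   0.0872]
176 314 [222 227 227] [562. -39.  25.] [ -5.3 179.2]
176 315 [223 226 228] [562. -43.  29.] [ -5.5 175.8]
176 316 [223 227 228] [562. -46.  26.] [ -4.9 172.3]
176 317 [224 228 229] [562. -50.  23.] [ -4.1 168.9]
176 318 [223 228 228] [562. -53.  22.] [ -3.7 165.4]
176 319 [225 229 230] [562. -57.  21.] [ -3.3 161.9]
176 320 [233 237 238] [562. -60.  28.] [ -3.8 158.5]
176 321 [149 155 155] [562. -64.  21.] [ -2.7 154.9]
176 322 [55 57 57] [562. -67.  24.] [ -2.7 151.5]
176 323 [27 28 29] [561. -70.  31.] [ -3.3 148.1]
176 324 [28 30 29] [561. -74.  30.] [ -2.8 144.7]
176 325 [174 146 105] [557. -76.  64.] [ -6.7 141.9]
176 326 [179 151 109] [557. -80.  65.] [ -6.4 138.5]
176 327 [179 150 110] [557. -83.  63.] [ -5.9 135.1]
176 356 [193 161 118] [ 556. -181.   63.] [ 2.9 37. ]
176 357 [193 163 119] [ 556. -185.   61.] [ 3.5 33.4]
176 358 [194 163 117] [ 556. -188.   63.] [ 3.5 30.3]
176 359 [193 160 111] [ 556. -192.   61.] [ 4.1 26.6]
176 360 [207 203 195] [ 560. -199.   28.] [ 8.6 19.7]
176 361 [225 229 231] [ 559. -202.   31.] [ 8.5 16.6]
176 362 [113 152 134] [ 562. -209.    7.] [11.9 10.4]
176 363 [ 78 133 106] [ 562. -212.    9.] [12.   7.1]
176 364 [ 83 137 110] [ 562. -216.    7.] [12.6  3.2]
176 365 [ 82 135 110] [ 561. -218.   15.] [11.9  0.7]
176 366 [ 83 138 110] [ 561. -222.   13.] [12.4 -3.1]
176 367 [ 72 117  95] [ 560. -225.   18.] [12.1 -5.9]
[-32.   24.2] [ 29.2 144.5] [-0.8 84.5] [[-30.028  26.372]
 [ 27.7   141.376]]
```

```bash
python3 - <<'E'
from h import *
st(); to(.438,.175,.003,179)
E
```

```text
t 19.875 tcp [0.5826 0.1089 0.1849] rot [-179.97      0.035    84.3081] F [ 0.035  -0.7805  0.4844] w 1.0023257138832165 ff 0.0
to [  0.438   0.175   0.003 179.   ] -> [  5.15 -15.03  18.19] [ -0.1   0.  -94.7]
```

Request:
{"fn": "drive_tool", "kwargs": {"moves": [1,-3,0,0,0,-10,1,2,-6,0,0,0,-20,1,3,-9,0,0,0,-30,1,4,-12,0,0,0,-40,1,5.1,-15,0,0,0,-50,1,5.1,-15,0,0,0,-60,1,5.1,-15,0,0,0,-70,1,5.1,-15,0,0,0,-80,1,5.1,-15,0,0,0,-90,1,5.1,-15,5,0,0,-95,1,5.1,-15,10,0,0,-95,1,5.1,-15,15,0,0,-95,1,5.1,-15,17.5,0,0,-95,1,5.1,-15,18.1,0,0,-95,1,5.1,-15,18.1,0,0,-95,1,5.1,-15,18.1,0,0,-95,1]}}

```text
t: 21.88
tool_pos: [0.4397, 0.1744, 0.0053]
ee_rot: [180.0, 0.1, 179.2]
wrist_force: [0.5, -0.0, 0.1]
grip_width: 1.0
finger_force: 0.0
```

Request:
{"fn": "drive_tool", "kwargs": {"moves": [0,0,0.3,0,0,0,1,0,0,0.3,0,0,0,0.6,0,0,0.3,0,0,0,0.5,0,0,0.3,0,0,0,0.5,0,0,0.3,0,0,0,0.5,0,0,0.3,0,0,0,0.5], "squeeze": 25}}

```text
t: 22.62
tool_pos: [0.4388, 0.1748, 0.0013]
ee_rot: [180.0, 0.0, 179.2]
wrist_force: [-0.1, 0.8, 2.8]
grip_width: 0.746
finger_force: 25.0
```

```bash
python3 - <<'E'
from h import *
st(); to(*W(-1,86),.18,84.1)
E
```

```text
t 22.625 tcp [0.4388 0.1748 0.0013] rot [179.9866   0.0116 179.2325] F [-0.0989  0.7819  2.8088] w 0.745514762144402 ff 25.00037133693695
to [ 0.557 -0.132  0.18  84.1  ] -> [-12.22 -30.55 -17.87] [ 0.  -0.  95.1]
```

Request:
{"fn": "drive_tool", "kwargs": {"moves": [0,0,-4,0,0,0,0.5,0,0,-9,0,0,0,0.5,0,0,-14,0,0,0,0.5,0,0,-18,0,0,0,0.5,-1,-3,-18,0,0,10,0.5,-2.5,-6,-18,0,0,20,0.5,-4,-10,-18,0,0,30,0.5,-5.5,-14,-18,0,0,40,0.5,-7,-18,-18,0,0,50,0.5,-8.5,-22,-18,0,0,60,0.5,-10,-26,-18,0,0,70,0.5,-11.5,-29,-18,0,0,80,0.5,-12.2,-30.5,-18,0,0,90,0.5,-12.2,-30.5,-18,0,0,95,0.5,-12.2,-30.5,-18,0,0,95,0.5,-12.2,-30.5,-18,0,0,95,0.5]}}

```text
t: 24.62
tool_pos: [0.5563, -0.1317, 0.181]
ee_rot: [-180.0, -0.0, 84.4]
wrist_force: [-0.9, 0.2, -0.5]
grip_width: 0.741
finger_force: 25.0
```

```bash
python3 - <<'E'
from h import *
st(); to(*W(-1,86),.066,84.1)
s=arm.snapshot("side");a=s["frame"][100:300,200:440,::-1];cv2.imwrite("pics/s6c.png",cv2.resize(a,(720,600),interpolation=cv2.INTER_CUBIC))
E
```

```text
t 24.625 tcp [ 0.5563 -0.1317  0.181 ] rot [-179.9652   -0.0017   84.3598] F [-0.9022  0.1575 -0.457 ] w 0.7407292936295149 ff 25.00000298023224
to [ 0.557 -0.132  0.066 84.1  ] -> [-0.06  0.07 11.5 ] [-0.  -0.   0.3]
```

View pics/s6c.png

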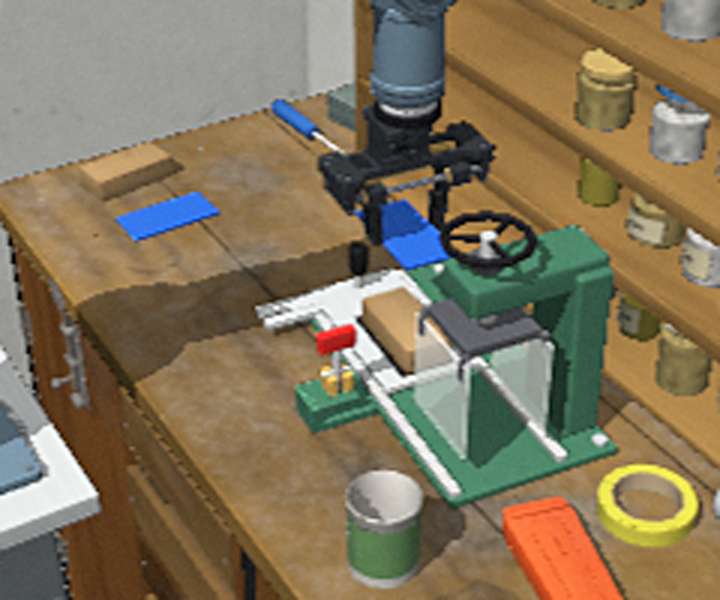

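```bash
python3 - <<'E'
from h import *
s=arm.snapshot("side");P=cloud(s)
hsv=cv2.cvtColor(s["frame"],cv2.COLOR_RGB2HSV);m=(hsv[...,0]>100)&(hsv[...,0]<125)&(hsv[...,1]>120)&(P[...,2]>.1)&(P[...,2]<.3)&(s["range_z"]>.1)&(P[...,0]<.75)&(P[...,1]<.05)
q=P[m];A=np.c_[q[:,0]-.556,q[:,1]+.132,np.ones(len(q))];print(len(q),np.linalg.lstsq(A,q[:,2],rcond=None)[0],q.min(0),q.max(0))
E
```

```text
440 [-0.0933 -0.192   0.1932] [ 0.0585 -0.8222  0.1206] [0.695  0.0274 0.2865]
```

```bash
python3 - <<'E'
from h import *
s=arm.snapshot("side");P=cloud(s)
hsv=cv2.cvtColor(s["frame"],cv2.COLOR_RGB2HSV);d=P-np.array([.556,-.132,.18]);m=(hsv[...,0]>105)&(hsv[...,0]<125)&(hsv[...,1]>150)&(np.abs(d).max(2)<.09)&(s["range_z"]>.1)
q=d[m];c,s_=np.cos(np.radians(-YAW)),np.sin(np.radians(-YAW));x=c*q[:,0]-s_*q[:,1];y=s_*q[:,0]+c*q[:,1]
A=np.c_[x,y,np.ones(len(q))];w=np.ones(len(q),bool)
for _ in range(5):
    k=np.linalg.lstsq(A[w],q[w,2],rcond=None)[0];w=abs(A@k-q[:,2])<.008
print(len(q),w.sum(),k,np.percentile(x[w],[1,99]),np.percentile(y[w],[1,99]))
E
```

```text
362 343 [-0.0052  0.0069  0.0039] [-0.0373  0.0282] [-0.0661  0.0578]
```

Request:
{"fn": "drive_tool", "kwargs": {"moves": [0.2,0.1,5,0,0,0,0.5,0.2,0.1,9,0,0,0,0.5,0.2,0.1,10.8,0,0,0,0.5,0.2,0.1,11.5,0,0,0,0.5,0.2,0.1,11.6,0,0,0,0.5,0.2,0.1,11.6,0,0,0,0.5,0.2,0.1,11.6,0,0,0,0.5]}}

```text
t: 25.65
tool_pos: [0.5585, -0.1303, 0.0662]
ee_rot: [179.9, 0.0, 84.2]
wrist_force: [0.5, -0.4, -0.8]
grip_width: 0.744
finger_force: 25.0
```

Lower 1.5 mm more, release, rise and move aside.

Request:
{"fn": "drive_tool", "kwargs": {"moves": [0,0,0.15,0,0,0,0.5,0,0,0.2,0,0,0,0.5,0,0,0.2,0,0,0,0.8,0,0,0.2,0,0,0,0.9,0,0,0.2,0,0,0,1,0,0,-5,0,0,0,1,0,0,-10,0,0,0,1,0,0,-13,0,0,0,1,6,0,-13,0,0,0,1,12,0,-13,0,0,0,1,18,0,-13,0,0,0,1,24,0,-13,0,0,0,1,24,0,-13,0,0,0,1,24,0,-13,0,0,0,1]}}

```text
t: 27.4
tool_pos: [0.5818, 0.1079, 0.1949]
ee_rot: [-180.0, 0.1, 84.2]
wrist_force: [0.9, -0.4, 0.3]
grip_width: 0.996
finger_force: 0.0
```

```bash
python3 - <<'E'
from h import *
st()
s=arm.snapshot("top");save(s,"t7");P,M=masks(s)
hsv=cv2.cvtColor(s["frame"],cv2.COLOR_RGB2HSV);z=P[...,2]
m=(hsv[...,0]>100)&(hsv[...,0]<125)&(hsv[...,1]>120)&(z>.05)&(z<.09)&(P[...,1]>-.3)&(P[...,1]<.0)
for r in rect(P,m,"stacksheet"): print(loc(r))
for r in rect(P,M["wood"]&(P[...,1]>.3)&(z>.029),"wood"): to((r[0]+1)/1000,(r[1]+2)/1000,.2,r[4]+180)
E
```

```text
t 27.4 tcp [0.5818 0.1079 0.1949] rot [-179.9754    0.0555   84.2286] F [ 0.8857 -0.3674  0.2876] w 0.9960085827973388 ff 0.0
stacksheet c 554 -141 size 136 x 69 longdir 87.8 z 69 n 739
[-3.1 77.5]
wood c 438 429 size 122 x 65 longdir 2.3 z 34 n 595
to [  0.439   0.431   0.2   182.334] -> [ 30.79 -17.58  -0.55] [ -0.1   0.  -98.2]
```

```bash
cat >> h.py <<'E'
def plane(s,m,z):
    """biggest blob of mask m put on plane z: centroid, PCA long dir, extents"""
    n,lab,stt,cen=cv2.connectedComponentsWithStats(m.astype(np.uint8));i=1+np.argmax(stt[1:,4])
    q=np.array([px2w(s,p,z)[:2] for p in np.argwhere(lab==i)])*1000
    c=q.mean(0);w,v=np.linalg.eigh(np.cov((q-c).T));a=np.degrees(np.arctan2(v[1,1],v[0,1]));a=(a+90)%180-90
    e=(q-c)@v;print("n",len(q),"c",c,"dir %.1f"%a,"rms-size",np.sqrt(12*w)[::-1],"loc",loc(c),"to press y %.1f"%((a-84.1+90)%180-90));return c,a
E
python3 - <<'E'
from h import *
s=arm.snapshot("top");P,M=masks(s)
hsv=cv2.cvtColor(s["frame"],cv2.COLOR_RGB2HSV);z=P[...,2]
m=(hsv[...,0]>100)&(hsv[...,0]<125)&(hsv[...,1]>120)&(z>.05)&(z<.09)&(P[...,1]>-.3)&(P[...,1]<.0)
plane(s,m,.069)
c,a=plane(s,M["wood"]&(P[...,1]>.3)&(z>.0295),.034); to(c[0]/1000,c[1]/1000,.2,a+180)
E
```

```text
n 743 c [ 555.5927 -133.4286] dir 84.5 rms-size [129.3535  66.0165] loc [-2.1 84.8] to press y 0.4
n 599 c [440.8946 430.8719] dir 8.1 rms-size [120.1743  61.1368] loc [-174.2  634.3] to press y -76.0
to [  0.441   0.431   0.2   188.133] -> [ 30.81 -17.39  -0.54] [  -0.1    0.  -104.1]
```

Request:
{"fn": "drive_tool", "kwargs": {"moves": [4,-2,0,0,0,-10,1,8,-4,0,0,0,-20,1,12,-6,0,0,0,-30,1,16,-9,0,0,0,-40,1,20,-12,0,0,0,-50,1,25,-14,0,0,0,-60,1,30.8,-17.4,0,0,0,-70,1,30.8,-17.4,0,0,0,-80,1,30.8,-17.4,0,0,0,-90,1,30.8,-17.4,0,0,0,-100,1,30.8,-17.4,5,0,0,-104,1,30.8,-17.4,10,0,0,-104,1,30.8,-17.4,15,0,0,-104,1,30.8,-17.4,18,0,0,-104,1,30.8,-17.4,18.6,0,0,-104,1,30.8,-17.4,18.6,0,0,-104,1,30.8,-17.4,18.6,0,0,-104,0.5,30.8,-17.4,18.6,0,0,-104,0.5,30.8,-17.4,18.6,0,0,-104,0.5,30.8,-17.4,18.6,0,0,-104,0.5], "squeeze": 35}}

```text
t: 30.0
tool_pos: [0.4401, 0.4329, 0.0098]
ee_rot: [180.0, 0.0, -171.8]
wrist_force: [-0.7, -0.7, 5.5]
grip_width: 0.679
finger_force: 35.0
```

```bash
python3 - <<'E'
from h import *
st(); to(*W(-1,85.5),.2,84.1)
E
```

```text
t 30.0 tcp [0.4401 0.4329 0.0098] rot [ 179.9815    0.0452 -171.7739] F [-0.7163 -0.6815  5.4841] w 0.6786623087601685 ff 34.99929718673229
to [ 0.557 -0.133  0.2   84.1  ] -> [ -3.47 -57.65 -19.03] [  0.1   0.  104.1]
```

Request:
{"fn": "drive_tool", "kwargs": {"moves": [0,0,-5,0,0,0,0.5,0,0,-10,0,0,0,0.5,0,0,-15,0,0,0,0.5,0,0,-19,0,0,0,0.5,0,-4,-19,0,0,9,0.5,0,-9,-19,0,0,18,0.5,0,-14,-19,0,0,27,0.5,0,-19,-19,0,0,36,0.5,-1,-24,-19,0,0,45,0.5,-1,-29,-19,0,0,54,0.5,-2,-34,-19,0,0,63,0.5,-2,-39,-19,0,0,72,0.5,-3,-44,-19,0,0,81,0.5,-3,-49,-19,0,0,90,0.5,-3.5,-53,-19,0,0,98,0.5,-3.5,-56,-19,0,0,104,0.5,-3.5,-57.6,-19,0,0,104,0.5,-3.5,-57.6,-19,0,0,104,0.5,-3.5,-57.6,-19,0,0,104,0.5]}}

```text
t: 32.38
tool_pos: [0.5568, -0.1306, 0.1992]
ee_rot: [-180.0, -0.1, 84.4]
wrist_force: [-0.5, 0.3, -1.1]
grip_width: 0.677
finger_force: 35.0
```

```bash
python3 - <<'E'
from h import *
st(); to(*W(-1,85.5),.079,84.1)
E
```

```text
t 32.375 tcp [ 0.5568 -0.1306  0.1992] rot [-179.9841   -0.062    84.4141] F [-0.4604  0.283  -1.1001] w 0.676639922066977 ff 34.9994776211679
to [ 0.557 -0.133  0.079 84.1  ] -> [-0.24  0.03 12.02] [-0.  -0.1  0.3]
```

Request:
{"fn": "drive_tool", "kwargs": {"moves": [-0.1,0,4,0,0,0,0.5,-0.2,0,8,0,0,0,0.5,-0.2,0,10.5,0,0,0,0.5,-0.2,0,11.5,0,0,0,0.5,-0.2,0,11.9,0,0,0,0.5,-0.2,0,11.9,0,0,0,0.5,-0.2,0,11.9,0,0,0,0.5]}}

```text
t: 33.25
tool_pos: [0.5573, -0.1345, 0.0811]
ee_rot: [179.9, 0.0, 84.2]
wrist_force: [0.4, 0.8, -0.7]
grip_width: 0.683
finger_force: 35.0
```

Request:
{"fn": "drive_tool", "kwargs": {"moves": [0,0,0.1,0,0,0,0.5,0,0,0.2,0,0,0,0.5,0,0,0.25,0,0,0,0.5,0,0,0.25,0,0,0,0.5]}}

```text
t: 33.75
tool_pos: [0.5569, -0.1346, 0.0788]
ee_rot: [180.0, 0.0, 84.2]
wrist_force: [-2.6, 0.4, 8.4]
grip_width: 0.676
finger_force: 35.0
```

Contact (8 N). Release, rise and step aside.

Request:
{"fn": "drive_tool", "kwargs": {"moves": [0,0,-0.05,0,0,0,0.5,0,0,-0.05,0,0,0,0.75,0,0,-0.05,0,0,0,0.9,0,0,-0.05,0,0,0,1,0,0,-4,0,0,0,1,0,0,-9,0,0,0,1,0,0,-13,0,0,0,1,6,0,-13,0,0,0,1,12,0,-13,0,0,0,1,18,0,-13,0,0,0,1,24,0,-13,0,0,0,1,24,0,-13,0,0,0,1,24,0,-13,0,0,0,1]}}

```text
t: 35.38
tool_pos: [0.5807, 0.1036, 0.2074]
ee_rot: [-180.0, 0.1, 84.2]
wrist_force: [-0.5, -1.7, -0.7]
grip_width: 0.999
finger_force: 0.0
```

```bash
python3 - <<'E'
from h import *
st()
s=arm.snapshot("top");P,M=masks(s);z=P[...,2]
plane(s,M["wood"]&(P[...,1]<.0)&(z>.095),.103)
m=M["wood"]&(P[...,1]<.0)&(z>.095);q=P[m];A=np.c_[q[:,:2]-q[:,:2].mean(0),np.ones(len(q))];print("tilt",np.linalg.lstsq(A,q[:,2],rcond=None)[0])
y=P[...,1];f=s["frame"].max(2);k=np.argwhere((f<60)&(z>.08)&(z<.095)&(abs(P[...,0]-.57)<.03)&(abs(y+.005)<.03));k=px2w(s,k.mean(0),.088);print("knob",k,loc(k*1000))
s=arm.snapshot("side");a=s["frame"][100:300,200:440,::-1];cv2.imwrite("pics/s8c.png",cv2.resize(a,(720,600),interpolation=cv2.INTER_CUBIC))
to(k[0],k[1],.2,84.1)
E
```

```text
t 35.375 tcp [0.5807 0.1036 0.2074] rot [-179.9757    0.0562   84.2281] F [-0.5147 -1.651  -0.7345] w 0.9991096684334355 ff 0.0
n 646 c [ 554.2234 -138.393 ] dir 83.8 rms-size [118.457   59.4519] loc [-3.  79.7] to press y -0.3
tilt [ 0.0659 -0.0698  0.1038]
knob [ 0.5695 -0.006   0.088 ] [ -1.4 213. ]
to [ 0.57  -0.006  0.2   84.1  ] -> [-10.87  -0.02   0.76] [-0.   0.1 -0. ]
```

View pics/s8c.png

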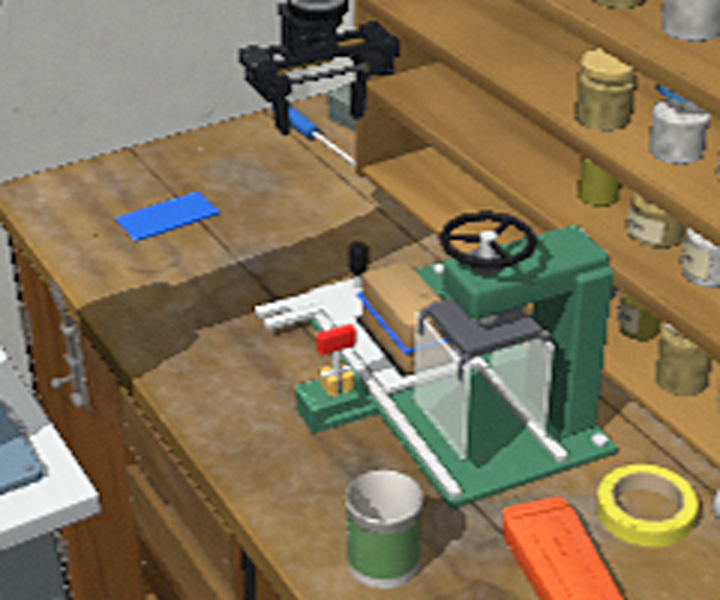

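```bash
python3 - <<'E'
from h import *
for n in("top","side"):
    s=arm.snapshot(n);P,M=masks(s);z=P[...,2]
    m=cv2.erode((M["wood"]&(P[...,1]<.0)&(z>.085)).astype(np.uint8),np.ones((3,3)))>0;q=P[m];q=q[(q[:,2]<.12)&(abs(q[:,0]-.555)<.05)&(abs(q[:,1]+.138)<.07)]
    A=np.c_[q[:,0]-.555,q[:,1]+.138,np.ones(len(q))];w=np.ones(len(q),bool)
    for _ in range(6): k=np.linalg.lstsq(A[w],q[w,2],rcond=None)[0];w=abs(A@k-q[:,2])<.006
    print(n,len(q),w.sum(),k)
E
```

```text
top 526 510 [-0.0016 -0.0004  0.1033]
side 253 242 [ 0.0161 -0.0014  0.1015]
```

Request:
{"fn": "drive_tool", "kwargs": {"moves": [-5,0,0,0,0,0,1,-10.9,0,0,0,0,0,1,-10.9,0,0,0,0,0,1,-10.9,0,5,0,0,0,1,-10.9,0,10,0,0,0,1,-10.9,0,14,0,0,0,1,-10.9,0,14.7,0,0,0,1,-10.9,0,14.7,0,0,0,1,-10.9,0,14.7,0,0,0,0,-10.9,0,14.7,0,0,0,0,-10.9,0,14.7,0,0,0,0,-10.9,0,14.7,0,0,0,0,-10.9,0,14.7,0,0,0,0,-10.9,0,14.7,0,0,0,0,-10.9,0,14.7,0,0,0,0], "squeeze": 30}}

```text
t: 37.45
tool_pos: [0.5721, -0.0043, 0.061]
ee_rot: [179.7, -0.1, 84.2]
wrist_force: [5.8, -0.5, -5.2]
grip_width: 0.283
finger_force: 30.0
```

Request:
{"fn": "drive_tool", "kwargs": {"moves": [-0.3,0.2,0,0,0,0,0,-1,0.2,0,0,0,0,0,-2,0.2,0,0,0,0,0,-3,0.2,0,0,0,0,0,-4.2,0.2,0,0,0,0,0,-5.4,0.2,0,0,0,0,0,-6.6,0.2,0,0,0,0,0,-7.8,0.2,0,0,0,0,0,-9,0.2,0,0,0,0,0,-10.2,0.2,0,0,0,0,0,-11.4,0.2,0,0,0,0,0,-12.6,0.2,0,0,0,0,0,-13.8,0.2,0,0,0,0,0,-15,0.2,0,0,0,0,0,-16,0.2,0,0,0,0,0,-16.8,0.2,0,0,0,0,0,-17.4,0.2,0,0,0,0,0,-17.9,0.2,0,0,0,0,0,-18.2,0.2,0,0,0,0,0,-18.3,0.2,0,0,0,0,0]}}

```text
t: 39.95
tool_pos: [0.5538, -0.1836, 0.0608]
ee_rot: [180.0, -0.2, 84.3]
wrist_force: [1.9, 9.9, 6.5]
grip_width: 0.281
finger_force: 30.0
```

Request:
{"fn": "drive_tool", "kwargs": {"moves": [0,0,0,0,0,0,0.5,0,0,0,0,0,0,0.9,0,0,0,0,0,0,1,0,0,-4,0,0,0,1,0,0,-9,0,0,0,1,0,0,-14,0,0,0,1,0,0,-14,0,0,0,1]}}

```text
t: 40.83
tool_pos: [0.5556, -0.1873, 0.2045]
ee_rot: [179.6, 0.1, 84.2]
wrist_force: [-0.5, 0.2, -1.4]
grip_width: 0.998
finger_force: 0.0
```

```bash
python3 - <<'E'
from h import *
st()
s=arm.snapshot("side");a=s["frame"][130:310,240:420,::-1];cv2.imwrite("pics/s9c.png",cv2.resize(a,(600,600),interpolation=cv2.INTER_CUBIC))
to(.4386,-.179,.21,174.1)
E
```

```text
t 40.825 tcp [ 0.5556 -0.1873  0.2045] rot [179.6216   0.1124  84.1844] F [-0.4751  0.1724 -1.3978] w 0.9976784415174669 ff 0.0
to [  0.439  -0.179   0.21  174.1  ] -> [ -0.36 -11.57  -0.83] [  0.1   0.2 -89.9]
```

View pics/s9c.png

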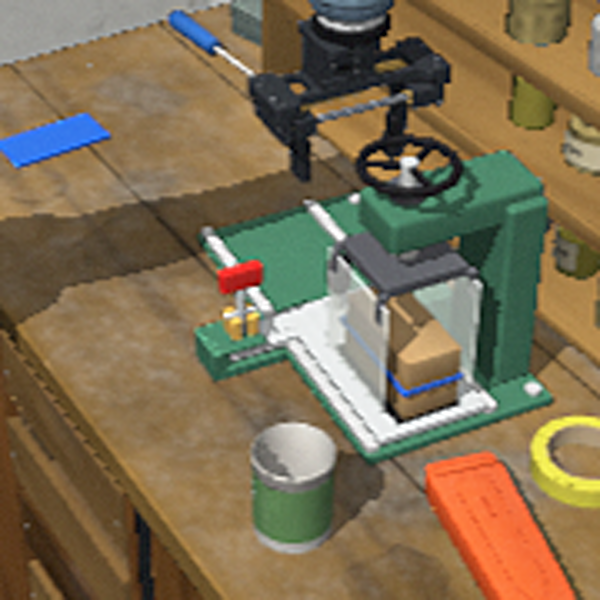

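Stack stands intact under the platen (crop 425,385), plunger still up. Now grip the handle again.

Request:
{"fn": "drive_tool", "kwargs": {"moves": [0,-3,0,0,0,-10,1,0,-6,0,0,0,-20,1,0,-9,0,0,0,-30,1,-0.3,-11.6,0,0,0,-40,1,-0.3,-11.6,0,0,0,-50,1,-0.3,-11.6,0,0,0,-60,1,-0.3,-11.6,0,0,0,-70,1,-0.3,-11.6,0,0,0,-80,1,-0.3,-11.6,0,0,0,-90,0.8,-0.3,-11.6,0,0,0,-90,0.8,-0.3,-11.6,0,0,0,-90,0.8]}}

```text
t: 42.25
tool_pos: [0.4371, -0.1776, 0.2]
ee_rot: [180.0, -0.1, 174.0]
wrist_force: [0.8, -0.2, -0.3]
grip_width: 0.802
finger_force: 0.0
```

```bash
python3 - <<'E'
from h import *
st();to(.438,-.179,.089,174.1)
E
```

```text
t 42.25 tcp [ 0.4371 -0.1776  0.2   ] rot [179.9603  -0.0812 174.031 ] F [ 0.7919 -0.1759 -0.2867] w 0.8015643955888407 ff 0.0
to [  0.438  -0.179   0.089 174.1  ] -> [-0.12 -0.13 11.09] [ 0.  -0.1 -0.1]
```

Request:
{"fn": "drive_tool", "kwargs": {"moves": [-0.1,-0.1,5,0,0,0,0.8,-0.1,-0.1,9,0,0,0,0.8,-0.1,-0.1,11.1,0,0,0,0.8,-0.1,-0.1,11.1,0,0,0,0.8,-0.1,-0.1,11.1,0,0,0,0,-0.1,-0.1,11.1,0,0,0,0,-0.1,-0.1,11.1,0,0,0,0,-0.1,-0.1,11.1,0,0,0,0,-0.1,-0.1,11.1,0,0,0,0,-0.1,-0.1,11.1,0,0,0,0,-0.1,-0.1,11.1,0,0,0,0], "squeeze": 30}}

```text
t: 43.62
tool_pos: [0.439, -0.1766, 0.0899]
ee_rot: [179.8, 0.0, 174.3]
wrist_force: [0.3, 6.0, 0.8]
grip_width: 0.158
finger_force: 30.0
```

Request:
{"fn": "drive_tool", "kwargs": {"moves": [0,0.2,-0.3,0,0,0,0,0,0.2,-0.6,0,0,0,0,0,0.2,-0.8,0,0,0,0,0,0.2,-0.8,0,0,0,0]}}

```text
t: 44.12
tool_pos: [0.4388, -0.1763, 0.0977]
ee_rot: [180.0, -0.0, 174.2]
wrist_force: [1.9, 5.1, -8.1]
grip_width: 0.155
finger_force: 30.0
```

Request:
{"fn": "drive_tool", "kwargs": {"moves": [0,0,0,0,0,10,0,0,0,0,0,0,20,0,0,0,0,0,0,30,0,0,0,0,0,0,40,0,0,0,0,0,0,50,0,0,0,0,0,0,60,0,0,0,0,0,0,70,0,0,0,0,0,0,80,0,0,0,0,0,0,90,0,0,0,0,0,0,90,0,0,0,0,0,0,90,0]}}

```text
t: 45.5
tool_pos: [0.4386, -0.1763, 0.0976]
ee_rot: [-180.0, -0.0, 84.4]
wrist_force: [1.7, 5.2, -8.2]
grip_width: 0.156
finger_force: 30.0
```

Request:
{"fn": "drive_tool", "kwargs": {"moves": [0,0,0.8,0,0,0,0,0,0,1.6,0,0,0,0,0,0,2.3,0,0,0,0,0,0,2.8,0,0,0,0,0,0,2.8,0,0,0,0]}}

```text
t: 46.12
tool_pos: [0.4389, -0.1764, 0.07]
ee_rot: [-180.0, -0.0, 84.4]
wrist_force: [1.0, 4.0, -2.4]
grip_width: 0.158
finger_force: 30.0
```

Request:
{"fn": "drive_tool", "kwargs": {"moves": [0,0,0,0,0,0,0.3,0,0,0,0,0,0,0.6,0,0,0,0,0,0,0.8,0,0,-4,0,0,0,0.8,0,0,-9,0,0,0,0.8,0,0,-14,0,0,0,0.8,6,0,-16,0,0,0,0.8,12,0,-16,0,0,0,0.8,18,0,-16,0,0,0,0.8,18,0,-16,0,0,0,0.8,18,0,-16,0,0,0,0.8]}}

```text
t: 47.5
tool_pos: [0.4568, 0.0014, 0.2296]
ee_rot: [-180.0, 0.1, 84.2]
wrist_force: [0.3, -0.6, -0.6]
grip_width: 0.799
finger_force: 0.0
```

```bash
python3 - <<'E'
from h import *
st()
s=arm.snapshot("side");a=s["frame"][150:310,260:420,::-1];cv2.imwrite("pics/s10c.png",cv2.resize(a,(600,600),interpolation=cv2.INTER_CUBIC))
P,M=masks(s);rr=np.argwhere(M["red"]);q=P[M["red"]];q=q[abs(q[:,0]-.438)<.04];print("handle z",np.percentile(q[:,2],[5,50,95]),q[:,:2].min(0),q[:,:2].max(0))
s=arm.snapshot("top");P,M=masks(s);z=P[...,2];f=s["frame"].max(2)
k=np.argwhere((f<60)&(z>.08)&(z<.095)&(abs(P[...,0]-.551)<.025)&(abs(P[...,1]+.183)<.025));k=px2w(s,k.mean(0),.088);print("knob",k,loc(k*1000))
E
```

```text
t 47.5 tcp [0.4568 0.0014 0.2296] rot [-179.9839    0.0509   84.2261] F [ 0.2919 -0.5952 -0.5912] w 0.7988537688736749 ff 0.0
handle z [0.0777 0.0912 0.099 ] [ 0.4247 -0.2001] [ 0.4391 -0.1539]
knob [ 0.5517 -0.1823  0.088 ] [-1.  35.8]
```

View pics/s10c.png

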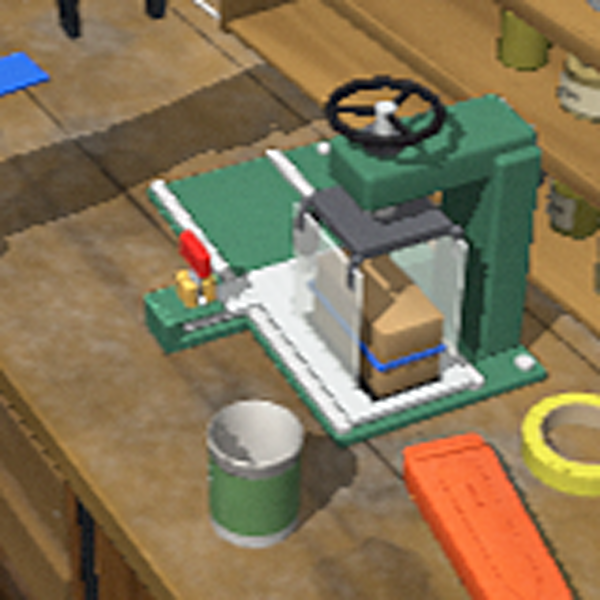

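The handle is fully in (crop 195,253; top at 98 mm as at the start), the knob is back at its home position and the stack is intact.

```bash
python3 -c "
from h import *
print(arm.close_job())"
```

```text
the job is handed in; nothing more can be done
None
```

I handed the job in at about 48 s. Both blanks that were there are stacked with one sheet between them, the carriage is home under the platen, and the plunger is back in. The top blank sits about 8 mm off the pad's centre, inside the 15 mm limit, and the tape, tin and orange case were not touched.

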